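Gauge salvaged battery packs and load the discharge dock

TASK

Check each salvaged battery pack for swelling and load it into the discharge dock, beginning with the chassis bay nearest the robot and working outwards: draw the pack out by its nose, lay it in the gauge against or near the anvil with its nose to the robot's right, and slide the jaw shut by its knob until the spring tip is pressed back about half-way, gently and without bottoming it out; keep it so for a moment, then open the jaw. Then take the pack afresh by its tail and slide it flat, nose first, fully home into any free bay of the dock. Finish with every pack home, the jaw fully open, and the other things on the bench left alone.

Things in the scene. Friction and masses are not known exactly. Their poses are not given: they have to be found in the camera images.
- pack_a_center (a point): battery pack starting in the chassis bay nearest the robot (smallest x); may be absent. Grey body 120 x 46 x 36 mm (long, wide, high) with a stepped black contact nose (20 long, 34 wide, 24 high) at one end: 140 mm overall, 0.26 kg, lying flat, pale label on top. This point: its centre, half-way up (18 mm), at mid overall length; +x towards the nose, z up. Body from x = -70 to +50 mm, nose +50 to +70
- pack_a_nose (a point): middle of the front face of pack_a's nose, 70 mm ahead of its centre; same axes as the pack
- pack_b_center (a point): battery pack starting in the chassis bay in the middle; may be absent. Grey body 120 x 46 x 36 mm (long, wide, high) with a stepped black contact nose (20 long, 34 wide, 24 high) at one end: 140 mm overall, 0.26 kg, lying flat, pale label on top. This point: its centre, half-way up (18 mm), at mid overall length; +x towards the nose, z up. Body from x = -70 to +50 mm, nose +50 to +70
- pack_b_nose (a point): middle of the front face of pack_b's nose, 70 mm ahead of its centre; same axes as the pack
- pack_c_center (a point): battery pack starting in the chassis bay farthest from the robot (largest x); may be absent. Grey body 120 x 46 x 36 mm (long, wide, high) with a stepped black contact nose (20 long, 34 wide, 24 high) at one end: 140 mm overall, 0.26 kg, lying flat, pale label on top. This point: its centre, half-way up (18 mm), at mid overall length; +x towards the nose, z up. Body from x = -70 to +50 mm, nose +50 to +70
- pack_c_nose (a point): middle of the front face of pack_c's nose, 70 mm ahead of its centre; same axes as the pack
- chassis: black low rack housing, fixed, on the robot's left; 3 bays side by side (95 mm apart along its x). Origin on the table, mid-way along the bay mouths; +y goes into the bays (mouths face the robot's right). Floor plate 6 mm, reaching 90 mm out in front; roof from the mouths inwards, top 53 mm up; bays 52 wide, 43 high, 80 deep. Packs start nose outwards, tail half under the roof, 75 to 90 mm sticking out
- dock: white low housing, fixed, on the robot's right; 3 empty bays (95 mm apart along its x). Origin on the table, mid-way along the bay mouths; -y goes into the bays (mouths face the robot's left). Floor plate 6 mm, reaching 70 mm out in front; roof top 53 mm up; bays 52 wide, 43 high, a stop 80 mm inside. A pack home leaves its last 60 mm (tail) outside; fingers holding the front 80 mm would strike the roof
- dock_stop0 (a point): dock bay 0 (nearest the robot): the point on the stop where the middle of a pack's nose rests when home, 24 mm above the table, 80 mm inside the mouth; axes of the dock
- dock_stop1 (a point): dock bay 1 (middle): the point on the stop where the middle of a pack's nose rests when home, 24 mm above the table, 80 mm inside the mouth; axes of the dock
- dock_stop2 (a point): dock bay 2 (farthest from the robot): the point on the stop where the middle of a pack's nose rests when home, 24 mm above the table, 80 mm inside the mouth; axes of the dock
- gauge_bed (a point): sliding-jaw gauge, fixed, in the middle of the bench: centre of the top of its flat bed, 6 mm above the table. A pack is laid along this frame's y, nose to -y (the robot's right). Bed plate x -60 to 60, y -85 to 85 mm; a rail 60 mm wide runs on to x = -165 under the jaw. The jaw closes towards +x along y = 0
- anvil: the gauge's fixed jaw, a dark steel block 22 x 44 mm, top 38 mm above the bed. Origin at the middle of the foot of its face, at x = +35 mm on the bed; the face looks to the bed's -x
- jaw (a joint): travel of the gauge's sliding jaw, m: 0 fully open, grows to 0.062 as it closes towards the anvil. Friction 12 N, stays where left. It carries the spring tip, whose face (36 mm wide in y, 4 to 36 mm above the bed) is at x = -55 mm when open, so it meets a pack lying against the anvil at 0.044
- tip (a joint): how far the jaw's spring tip is pressed back into the jaw, m: 0 free, 0.010 bottomed out; 1.1 N per mm, so it registers the contact force. With a pack against the anvil it equals jaw travel minus 0.044
- jaw_knob (a point): middle of the jaw's black upright knob, 24 mm in diameter, from 20 to 64 mm above the table (this point 45 mm up), on the jaw's axis, 70 mm behind the free tip's face; below it a carriage block 50 x 46 mm, top 21 mm above the table. Axes of the gauge; moves with the jaw
- handset: black cordless telephone handset, 160 x 46 x 24 mm, loose on the bench, a bystander; origin at its underside
- remote: grey remote control, 150 x 42 x 18 mm, loose on the bench, a bystander; origin at its underside
- screwdriver: screwdriver, 160 mm, loose on the bench, a bystander; origin at its underside
- disk_drive: metal hard disk drive, 146 x 101 x 26 mm, loose on the bench, a bystander; origin at its underside
- optical_drive: metal optical drive, 170 x 146 x 41 mm, loose on the bench, a bystander; origin at its underside
- speaker: loose round loudspeaker, 80 mm across, 34 mm tall, loose on the bench, a bystander; origin at its underside
Not all that is in view belongs to the job. What is shaped like the part that bears pack_c_center but orange is not meant.

How it is judged (in metres and radians):
On the way, in this order (a step that is already met when the one before it is completed fails the run):
1. the near-bay pack lies in the gauge between anvil and jaw, lightly pinched by the spring tip (2 to 14 N) for 0.3 s (contact force between tip and pack_a between 2 and 14 N and contact force between anvil and pack_a above 0.8 N and angle between the x axis of pack_a and the y axis of gauge_bed, either way round below 0.12 rad), for 0.3 s.
2. the middle-bay pack lies in the gauge between anvil and jaw, lightly pinched by the spring tip (2 to 14 N) for 0.3 s (contact force between tip and pack_b between 2 and 14 N and contact force between anvil and pack_b above 0.8 N and angle between the x axis of pack_b and the y axis of gauge_bed, either way round below 0.12 rad), for 0.3 s.
3. the far-bay pack lies in the gauge between anvil and jaw, lightly pinched by the spring tip (2 to 14 N) for 0.3 s (contact force between tip and pack_c between 2 and 14 N and contact force between anvil and pack_c above 0.8 N and angle between the x axis of pack_c and the y axis of gauge_bed, either way round below 0.12 rad), for 0.3 s.
At the end, for the whole second after the job is handed in: every pack that is present lies flat and still in a bay of the dock, the middle of its nose within 10 mm of that bay's stop point, and the jaw is open (travel under 12 mm) (value of joint jaw below 0.012 m and (distance between pack_a_nose and dock_stop0 below 0.01 m or distance between pack_a_nose and dock_stop1 below 0.01 m or distance between pack_a_nose and dock_stop2 below 0.01 m) and angle between each of pack_a, pack_b, pack_c's own z axis and vertical below 0.1 rad and linear speed of each of pack_a, pack_b, pack_c below 0.02 m/s and (distance between pack_b_nose and dock_stop0 below 0.01 m or distance between pack_b_nose and dock_stop1 below 0.01 m or distance between pack_b_nose and dock_stop2 below 0.01 m) and (distance between pack_c_nose and dock_stop0 below 0.01 m or distance between pack_c_nose and dock_stop1 below 0.01 m or distance between pack_c_nose and dock_stop2 below 0.01 m)); the robot touches nothing.
It fails at once if one of the bystanders (handset, remote control, screwdriver, disk drive, optical drive, loudspeaker) is shifted by more than 50 mm (distance of any of handset, remote, screwdriver, disk_drive, optical_drive, speaker from where it was at the start of the episode above 0.05 m).
Of pack_a, pack_b, pack_c only 2 to 3 are there at a start; the rules pass over those that are not, and their reading is None.
At some moment in a run one of pack_a, pack_b, pack_c may be knocked a few centimetres aside while the robot is not near it.
Once in a run the grip may slacken for a moment while it holds something.
It also fails if it takes over 210 s, if anything falls off the work surface, if the arm or the gripper's body presses on something with over 40 N, if the wrist force passes 120 N, or if a joint passes its speed limit or range.

ROBOT

A 7-joint arm with a two-finger parallel gripper is mounted at the origin on the work surface. World frame = base frame: x ahead of the robot, y to its left, z up, the work surface at z = 0. Lengths are in mm, angles in rad, forces in N, time in s.
With the tool pointing down it reaches from about 425 to 1025 mm from the base axis. Payload 9.4 kg.
Tool frame: the origin (TCP) lies between the finger pads; the fingertips stand 14 mm ahead of it and the grasp point (between the pads) lies 5 mm behind it; z points along the fingers, x is the direction in which the jaws open and shut, and the axes are right-handed (so a half turn about z gives the same grasp; the last joint's range is limited). The gripper opens to 85 mm and grips with 20 to 120 N. Pads are 22 mm wide; open, the fingers measure 114 mm over their backs; the gripper's body (76 mm by 85 mm) begins 54 mm behind the grasp point. The pads swing forward as they close: fully open they stand 13 mm farther back than shut.
Start: joints at [-1.179, 0.599, -0.003, 1.599, 0.002, 0.943, -0.08], TCP at [327.57, 646.778, 245.275] pointing down, gripper open.
Joint ranges: [-2.57, 2.57], [-0.35, 1.97], [-1.29, 1.29], [0.11, 2.56], [-1.05, 4.19], [0.11, 1.86], [-2.63, 2.63]. Speed limits (rad/s): [2.22, 2.22, 3.01, 3.01, 3.14, 3.14, 3.14].

INTERFACE

Orientations are given as a unit quaternion [w, x, y, z].
In Python, from cell import manip, snapshot gives the robot as it stands. The module is installed in compiled form; this text tells all that it offers.
- The arm moves only by the tool arm_command, never from a script. Its arguments are lists of equal length, an entry for each row: "travel": the shift along the world's x, y, z as a fraction of full scale, a list of three; "twist": the turn, a rotation vector about the world's x, y, z as a fraction of full scale, a list of three; "claw": the opening, from 0 (shut) to 1 (fully open). In form: {"travel": [[x, y, z], ...], "twist": [[wx, wy, wz], ...], "claw": [claw, ...]}. A call has 1 to 12 rows; each row shifts and turns the commanded pose from where the row before left it; what a row does not reach is not made up. Full scale, the value 1, is 4 cm for a shift and 5 degrees for a turn. A row lasts 1/12 s, in which the tool goes at most 41.7 mm and 7.16 degrees, less where a joint would pass 70% of its speed; a pose out of reach is approached as far as the arm can. A call with a number of a shift or a turn outside -1 to 1 is refused whole. A call with a gripper value outside its range is refused whole. The fingers move at their own pace and stop on an object; "grip_force" is the grip in N (left out, the last holds). Time passes only in rows, so rows that do not move let the fingers close. It gives the time, the measured TCP pose, the force and the opening at its end, in the units of the state.
- manip.read_state(): the state, without advancing time (a new reading comes with each control period).
- snapshot(name): name is "side" or "top"; returns a dict with "pixels" (420x560x3 uint8, blue, green, red), "intrinsics" (3x3 intrinsics, pixels), "dist_coeffs" ([k1, k2, p1, p2, k3] as OpenCV has them; the pictures are not rectified), "R" (3x3) and "t" (3): a world point X has camera coordinates R X + t. Camera axes: x right, y down, z forward; pixel columns grow to the right and rows downward; lengths in mm; the calibration is good to about 2 mm. A picture is of the moment at which its call begins. There is no depth.
- manip.finish_job(): hands the job in, once; it reports no verdict.
The state is a dict: "time": time; "joint_positions": joint angles; "qd": joint speeds; "effort": joint torques, N m; "tcp_pos": TCP position; "ee_rot": TCP orientation; "force": force on the tool from outside, world axes, zero at the start; "wrist_torque": the same for the moment, N m; "width": finger opening in mm.
Only numpy, scipy, OpenCV 4.12 (cv2) and the standard library are available. Lean on these libraries where they do the work, as an engineer would, in place of code of your own. Each camera call takes 0.05 s, during which the arm holds its last target. There are 200 camera calls.

## Working session

There is one attempt and no reset: what is moved stays moved. The work goes in short steps, Python scripts to look and compute and a tool call to move; the robot and the scene stay as the last step left them, time stands still between calls to the robot, and variables do not carry over. Pictures are saved under pics/ and viewed, about 12 in all and at most 16, crops included, and the job is handed in when it is done.

Besides the shell and the picture viewer there is one more tool, called as name(argument=value, ...) on one line, values as JSON. arm_command: Moves the arm, as the interface text tells. Its arguments: {"type":"object","properties":{"travel":{"type":"array","items":{"type":"array","items":{"type":"number","minimum":-1,"maximum":1}}},"twist":{"type":"array","items":{"type":"array","items":{"type":"number","minimum":-1,"maximum":1}}},"claw":{"type":"array","items":{"type":"number"}},"grip_force":{"type":"number"}},"required":["travel","twist","claw"]}

```bash
mkdir -p pics
cat > h.py <<'E'
import numpy as np, cv2
from cell import manip, snapshot
def shot(n,f):
    s=snapshot(n); np.savez(f'pics/{f}.npz',**{k:np.array(v) for k,v in s.items()}); cv2.imwrite(f'pics/{f}.png',s['pixels']); return s
def load(f): return np.load(f'pics/{f}.npz')
def ray(s,uv,z):
    p=cv2.undistortPoints(np.array([[uv]],float),s['intrinsics'],s['dist_coeffs'])[0,0]
    d=s['R'].T@np.array([p[0],p[1],1]); c=-s['R'].T@s['t']; k=(z-c[2])/d[2]; return (c+k*d).round(1)
def proj(s,X):
    return cv2.projectPoints(np.array(X,float).reshape(-1,1,3),cv2.Rodrigues(s['R'])[0],s['t'],s['intrinsics'],s['dist_coeffs'])[0].reshape(-1,2).round(1)
E
python3 - <<'E'
from h import *
import cv2
a=shot('top','t0');b=shot('side','s0')
for n,s in (('t0',a),('s0',b)):
    print(n,(-s['R'].T@s['t']).round(0),s['R'].round(2).tolist(), s['intrinsics'][0,0])
    cv2.imwrite(f'pics/{n}b.png',cv2.resize(s['pixels'],(800,600),interpolation=cv2.INTER_CUBIC))
print(manip.read_state())
E
```

```text
t0 [ 363.  -37. 1287.] [[-0.0, -1.0, 0.02], [-1.0, 0.0, -0.09], [0.09, -0.02, -1.0]] 467.4796610093954
s0 [-112. -850. 1062.] [[0.81, -0.58, 0.02], [-0.4, -0.58, -0.72], [0.43, 0.58, -0.7]] 472.7603820664521
{'time': 0.1, 'joint_positions': array([-1.17867659,  0.60008459, -0.00253046,  1.60008681,  0.00177355,
        0.94289272, -0.07983463]), 'qd': array([-0.00033166, -0.0011638 ,  0.00179367, -0.00090244,  0.00043354,
        0.00012202,  0.00087082]), 'effort': array([ 5.61808367e-03, -7.77996039e+01,  1.56998724e+00, -2.58623976e+01,
        1.26320825e-02,  5.47473173e-03,  6.67552490e-05]), 'tcp_pos': array([327.4009307 , 646.39132032, 244.46177338]), 'ee_rot': array([ 4.35202625e-04,  8.52007909e-01,  5.23528398e-01, -5.91834022e-04]), 'force': array([ 0.61518957, -0.16730529, -0.24148893]), 'wrist_torque': array([ 0.01705797,  0.01260403, -0.02747935]), 'width': 85.12333076105686}
```

View pics/t0b.png

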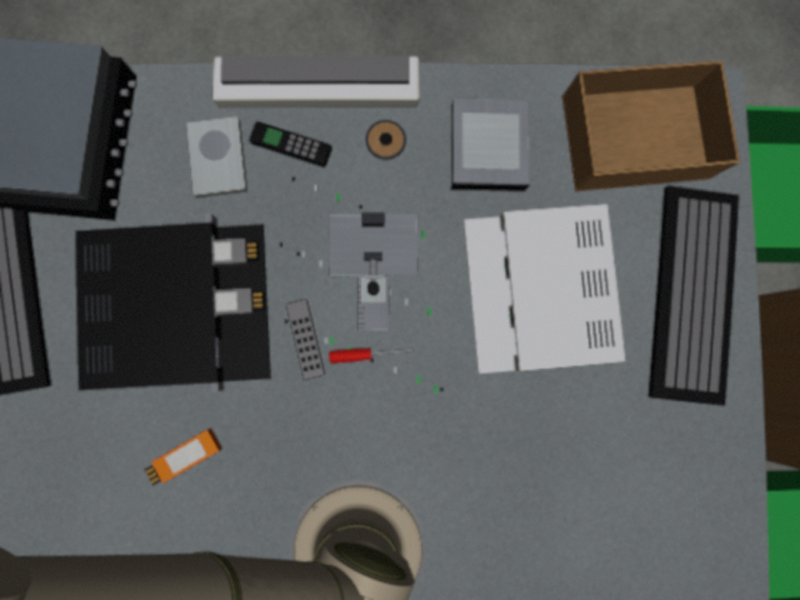

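View pics/s0b.png

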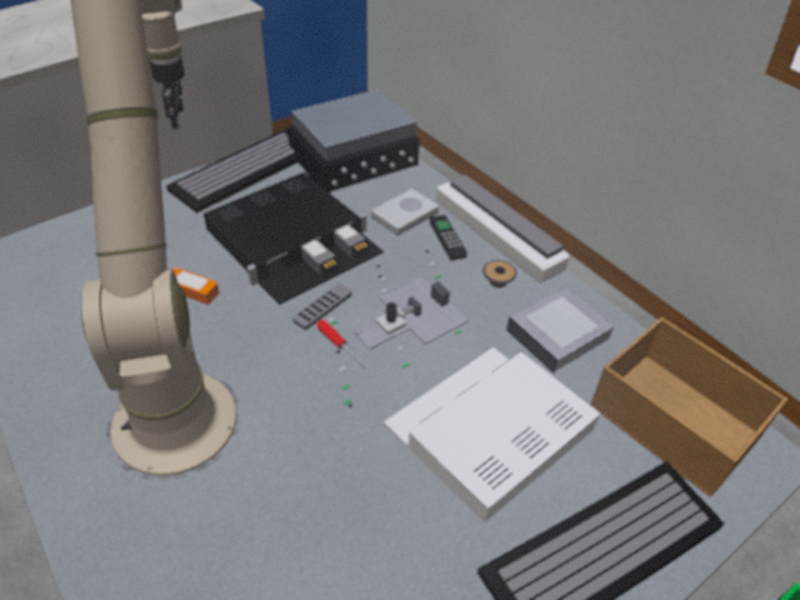

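The top view shows packs only in the middle (232,301) and far (230,251) chassis bays; the near bay is empty, so pack_a is absent. The possible mix-ups are the orange pack at (185,455), which isn't meant, the remote at (305,340) and the handset at (290,143). The gauge is at (373,245) with its knob at (373,289), and the dock is at (545,290). Next I'll take close crops.

Run:
```python
from h import *
im=load('t0')['pixels']
for n,x in (('c1',135),('c2',235)):
    cv2.imwrite(f'pics/{n}.png',cv2.resize(im[135:275,x:x+185],None,fx=4.25,fy=4.25,interpolation=cv2.INTER_CUBIC))
```

```text
(no output)
```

View pics/c1.png

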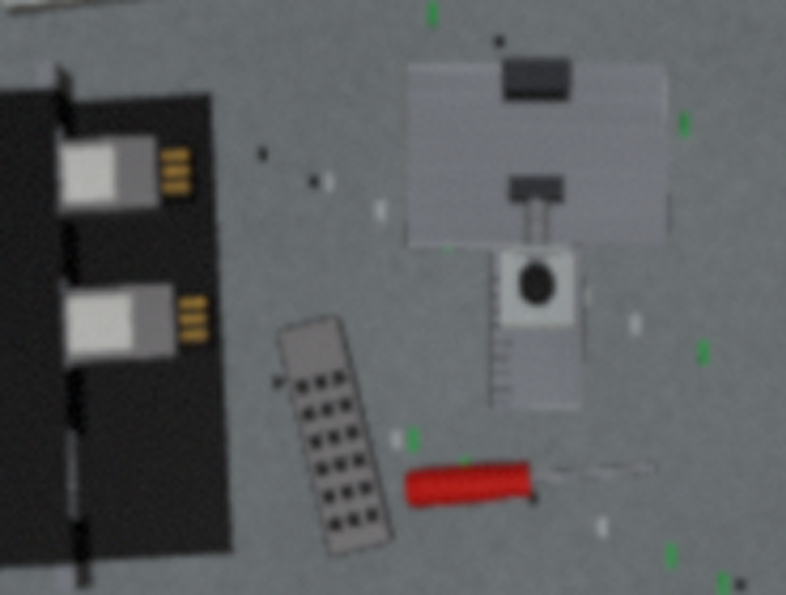

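View pics/c2.png

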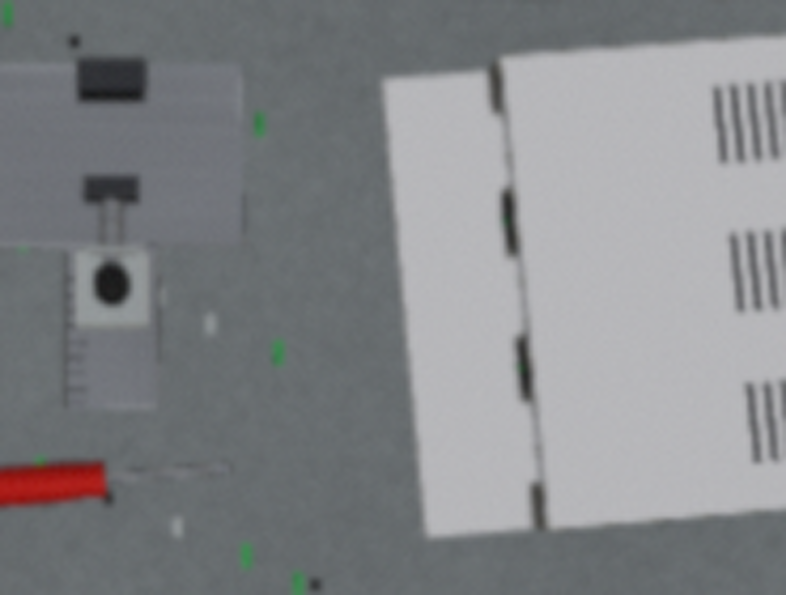

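```bash
cat > m.py <<'E'
from h import *
s=load('t0')
def P(x0,u,v,z): return ray(s,((x0+(u+.5)/4.25-.5),135+(v+.5)/4.25-.5),z)[:2]
L=[('b front',135,172,284,42),('b front2',135,177,356,42),('b label',135,134,321,42),('b nose',135,208,319,30),('c front',135,155,136,42),('c front2',135,158,207,42),('c nose',135,190,171,30),
('ch floor',135,211,95,6),('ch floor2',135,232,550,6),('ch roof',135,57,90,53),('ch roof2',135,80,567,53),
('bed',135,407,64,6),('bed',135,667,64,6),('bed',135,667,245,6),('bed',135,405,245,6),('rail',135,490,408,6),('rail',135,581,409,6),('knob',135,537,272,64),('knobmid',135,537,283,45),
('anvil top front',135,503,88,44),('anvil tf2',135,571,88,44),('tip top',135,512,178,42),('tip',135,563,178,42),
('dk floor',235,383,78,6),('dk floor2',235,428,537,6),('dk roof',235,500,57,53),('dk roof2',235,548,527,53),('dk post',235,509,222,45),('post2',235,525,368,45),
('remote',135,340,316,18),('r',135,392,540,18),('r',135,278,330,18),('drv',135,407,487,10),('drv',135,655,467,5)]
for n,*a in L: print(n,P(*a))
E
python3 m.py
```

```text
b front [490.8 199.6]
b front2 [445.4 195.8]
b label [467.5 223.2]
b nose [469.7 178.7]
c front [585.1 212.1]
c front2 [539.7 209.3]
c nose [564.6 191.6]
ch floor [618.7 183.1]
ch floor2 [323.3 165.6]
ch roof [612.8 272.5]
ch roof2 [314.4 251.9]
bed [639.   55.1]
bed [ 639.  -115.3]
bed [ 519.4 -114.4]
bed [519.6  55.7]
rail [413.8   0.5]
rail [413.  -58.1]
knob [495.5 -30.2]
knobmid [490.7 -30.1]
anvil top front [615.3  -8.6]
anvil tf2 [615.3 -51.8]
tip top [557.8 -14.3]
tip [557.8 -46.6]
dk floor [ 629.8 -208. ]
dk floor2 [ 330.1 -232.8]
dk roof [ 633.7 -276.6]
dk roof2 [ 336.9 -300.7]
dk post [ 529.1 -281.6]
post2 [ 436.4 -289.9]
remote [472.4  96.2]
r [329.8  62.3]
r [463.5 135.8]
drv [363.3  53.4]
drv [ 375.6 -105.6]
```

arm_command(travel=[[0.24,-0.98,0],[0.24,-0.98,0],[0.24,-0.98,0],[0.24,-0.98,0],[0.24,-0.98,0],[0.24,-0.98,0],[0.24,-0.98,0],[0.24,-0.98,0],[0.24,-0.98,0],[0.24,-0.98,0],[0.24,-0.98,0],[0.24,-0.98,0]], twist=[[0,0,-0.75],[0,0,-0.75],[0,0,-0.75],[0,0,-0.75],[0,0,-0.75],[0,0,-0.75],[0,0,-0.75],[0,0,-0.75],[0,0,-0.75],[0,0,-0.75],[0,0,-0.75],[0,0,-0.75]], claw=[0.65,0.65,0.65,0.65,0.65,0.65,0.65,0.65,0.65,0.65,0.65,0.65], grip_force=40)

```text
time: 1.1
tcp_pos: [442.7, 174.5, 245.3]
ee_rot: [-0.0, 0.988, 0.156, -0.0]
force: [1.3, 0.5, 0.4]
width: 55.8
```

arm_command(travel=[[0.2,-0.85,0],[0.2,-0.85,0],[0.2,-0.85,-0.6],[0.2,-0.85,-0.6],[0.2,-0.85,-0.6],[0.2,-0.85,-0.6],[0,0,-0.6],[0,0,-0.25],[0,0,0]], twist=[[0,0,-0.6],[0,0,-0.6],[0,0,-0.6],[0,0,-0.6],[0,0,-0.6],[0,0,-0.6],[0,0,0],[0,0,0],[0,0,0]], claw=[0.65,0.65,0.65,0.65,0.65,0.65,0.65,0.65,0.65])

```text
time: 1.85
tcp_pos: [488.9, -25.2, 114.9]
ee_rot: [-0.0, 1.0, 0.001, -0.002]
force: [-0.7, -0.0, -0.2]
width: 55.2
```

Run:
```python
from h import *
a=shot('top','t1');b=shot('side','s1')
A=a['pixels'][130:280,225:325];B=b['pixels'][140:290,240:340]
cv2.imwrite('pics/v1.png',cv2.resize(np.hstack([A,B]),None,fx=4,fy=4,interpolation=cv2.INTER_CUBIC))
print(manip.read_state()['tcp_pos'])
```

```text
[490.00195015 -24.34333249 117.09747697]
```

View pics/v1.png

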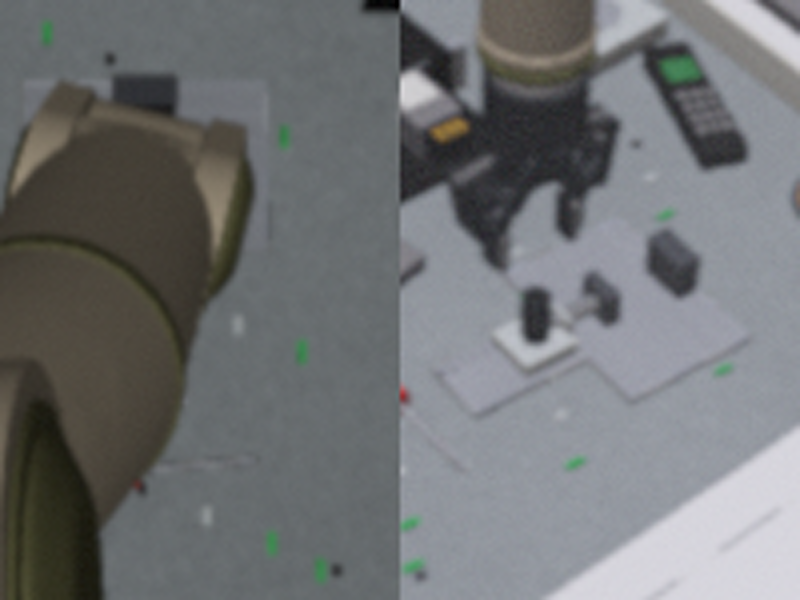

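The side view shows the knob clear below the fingers, with its top at (536,292) and base at (536,337) in the crop. I'll check it against the top-view estimate.

Run:
```python
from h import *
s=load('s1')
f=lambda u,v,z:ray(s,(240+(u-400+.5)/4-.5,140+(v+.5)/4-.5),z)
print(f(536,293,64),f(536,337,21),f(536,315,45))
print('anvil top mid front',f(672,245,44),'bed corner -y near',f(633,401,6),'rail -y end',f(480,415,6))
s=load('s0');print(proj(s,[[519.2,-114.8,6],[639,-114.8,6]]))
```

```text
[491.9 -26.1  64. ] [489.9 -30.1  21. ] [489.6 -29.9  45. ]
anvil top mid front [624.3 -26.4  44. ] bed corner -y near [ 519.7 -115.     6. ] rail -y end [416.6 -61.    6. ]
[[297.7 239.9]
 [328.  223.8]]
```

arm_command(travel=[[0,-0.14,-0.6],[0,0,-0.6],[0,0,-0.5],[0,0,0],[0,0,0],[0,0,0],[0,0,0]], twist=[[0,0,0],[0,0,0],[0,0,0],[0,0,0],[0,0,0],[0,0,0],[0,0,0]], claw=[0.65,0.65,0.65,0.65,0.2,0.2,0.2], grip_force=30)

```text
time: 2.53
tcp_pos: [490.6, -30.4, 50.6]
ee_rot: [-0.0, 1.0, 0.002, 0.001]
force: [0.8, 1.9, 7.0]
width: 23.5
```

arm_command(travel=[[-0.3,0,0],[-0.3,0,0],[-0.3,0,0],[0,0,0]], twist=[[0,0,0],[0,0,0],[0,0,0],[0,0,0]], claw=[0.2,0.2,0.2,0.2])

```text
time: 2.87
tcp_pos: [457.0, -30.4, 50.6]
ee_rot: [0.0, 1.0, 0.002, 0.004]
force: [3.8, 0.7, 1.0]
width: 23.1
```

arm_command(travel=[[-0.1,0,0],[0,0,0],[0,0,0]], twist=[[0,0,0],[0,0,0],[0,0,0]], claw=[0.2,0.2,0.2])

```text
time: 3.12
tcp_pos: [454.9, -30.4, 50.6]
ee_rot: [0.0, 1.0, 0.002, 0.005]
force: [8.0, 1.8, -0.2]
width: 22.9
```

arm_command(travel=[[0,0,0],[0,0,0],[0,0,0.8],[0,0,0.95],[0.06,0.98,0],[0.06,0.98,0],[0.06,0.98,0],[0.06,0.98,0],[0.06,0.98,0],[0.06,0.98,0],[0,0,0],[0,0,0]], twist=[[0,0,0],[0,0,0],[0,0,0],[0,0,0],[0,0,0.2],[0,0,0.2],[0,0,0.2],[0,0,0.14],[0,0,0],[0,0,0],[0,0,0],[0,0,0]], claw=[0.65,0.65,0.65,0.65,0.85,0.85,0.85,0.85,0.85,0.85,0.85,0.85])

```text
time: 4.12
tcp_pos: [463.8, 207.0, 119.2]
ee_rot: [-0.0, 0.999, 0.036, 0.0]
force: [-0.2, -1.1, -0.0]
width: 72.4
```

Run:
```python
from h import *
a=shot('top','t2');b=shot('side','s2')
A=a['pixels'][130:280,135:235];B=b['pixels'][120:270,190:290]
cv2.imwrite('pics/v2.png',cv2.resize(np.hstack([A,B]),None,fx=4,fy=4,interpolation=cv2.INTER_CUBIC))
st=manip.read_state();print(st['tcp_pos'],st['ee_rot'],st['width'])
```

```text
[464.00952645 203.514279   119.21391072] [ 2.78074675e-04  9.99437163e-01  3.35443901e-02 -2.31338948e-04] 72.53204695989845
```

View pics/v2.png

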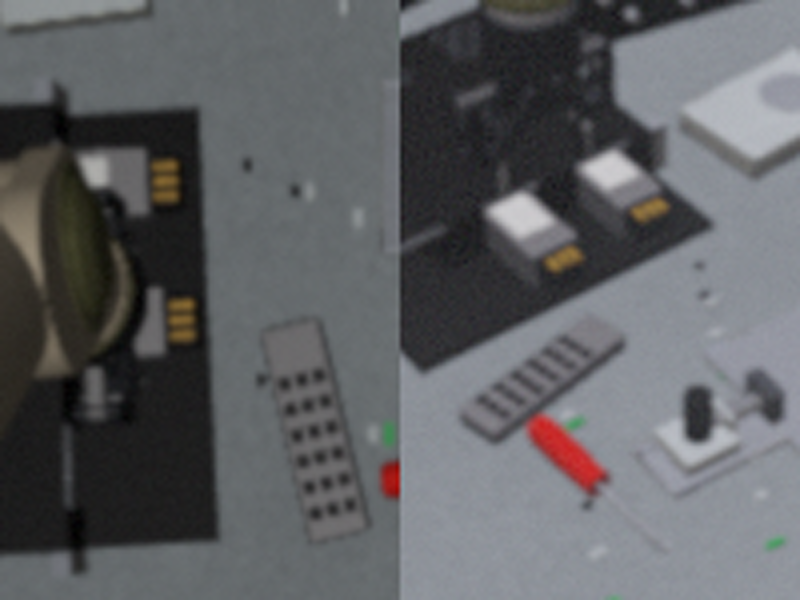

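The packs haven't moved, with the noses at (181,320) and (165,181) in the top crop. The knob now stands at the open end of its rail, so I'll go down on pack_b.

arm_command(travel=[[0.1,0.03,-0.7],[0,0,-0.8],[0,0,-0.6],[0,0,-0.17],[0,0,0],[0,0,0],[0,0,0],[0,0,0],[0,0,0]], twist=[[0,0,0],[0,0,0],[0,0,0],[0,0,0],[0,0,0],[0,0,0],[0,0,0],[0,0,0],[0,0,0]], claw=[0.85,0.85,0.85,0.85,0.85,0.3,0.3,0.3,0.3], grip_force=50)

```text
time: 4.97
tcp_pos: [469.2, 205.1, 29.7]
ee_rot: [-0.0, 0.999, 0.033, 0.001]
force: [-0.4, -3.1, 8.2]
width: 44.7
```

arm_command(travel=[[0,0,0.12],[0.026,-0.4,0],[0.026,-0.4,0],[0.026,-0.4,0],[0.02,-0.32,0],[0,0,0.1],[0.05,-0.05,0.6],[0,0,0.9],[0,0,0]], twist=[[0,0,0],[0,0,0],[0,0,0],[0,0,0],[0,0,0],[0,0,0],[0,0,0],[0,0,0],[0,0,0]], claw=[0.3,0.3,0.3,0.3,0.3,0.3,0.3,0.3,0.3])

```text
time: 5.72
tcp_pos: [476.2, 143.6, 101.7]
ee_rot: [-0.001, 0.999, 0.033, 0.003]
force: [0.2, -0.0, -2.6]
width: 45.2
```

Run:
```python
from h import *
a=shot('top','t3');b=shot('side','s3')
A=a['pixels'][130:280,135:235];B=b['pixels'][120:270,190:290]
cv2.imwrite('pics/v3.png',cv2.resize(np.hstack([A,B]),None,fx=4,fy=4,interpolation=cv2.INTER_CUBIC))
st=manip.read_state();print(st['tcp_pos'],st['ee_rot'],st['width'],st['force'])
```

```text
[475.16451249 143.95915812  98.54063273] [-7.78505667e-04  9.99414237e-01  3.41739872e-02  1.64803432e-03] 45.05648379650662 [-0.10311251  0.53010535 -3.02715843]
```

View pics/v3.png

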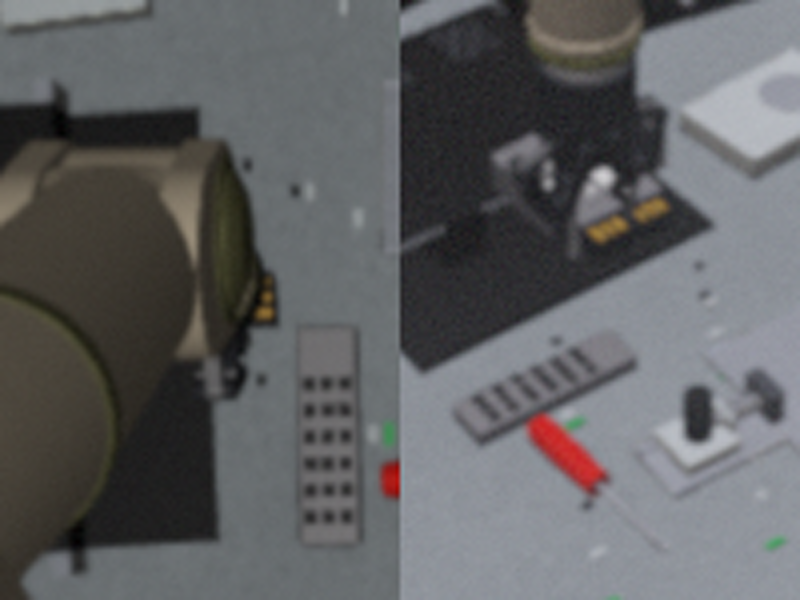

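Pack_b is held: the nose shows at (265,298) in the top crop and (607,230) in the side crop. The remote turned slightly, about 9 mm. I'll check the pack's pitch by projecting a level pack.

```bash
cat >> h.py <<'E'
def packpts(nose,yaw,pitch=0):  # nose tip (world, mid height); yaw of pack +x; pitch>0: tail low
    d=np.array([np.cos(yaw)*np.cos(pitch),np.sin(yaw)*np.cos(pitch),np.sin(pitch)]);y=np.array([-np.sin(yaw),np.cos(yaw),0]);z=np.cross(d,y);z*=np.sign(z[2])
    P={}
    for n,a,b,c in [('tailtop-R',-140,-23,18),('tailtop-L',-140,23,18),('fronttop-R',-20,-23,18),('fronttop-L',-20,23,18),('nosetopR',0,-17,12),('nosetopL',0,17,12)]:
        P[n]=np.array(nose)+a*d+b*y+c*z
    return P
E
python3 - <<'E'
from h import *
s=load('s3');c=(190,120)
# before grasp: nose mid z 24, tcp z 29.7 
for pt in (0,.1,.2,.3):
    g=np.array([475.2,144,98.5-5.7]); yaw=-np.pi/2+.067
    n=g+26.5*np.array([np.cos(yaw)*np.cos(pt),np.sin(yaw)*np.cos(pt),np.sin(pt)])
    print(pt,{k:((proj(s,v)[0]-c)*4+[400,0]).round().astype(int).tolist() for k,v in packpts(n,yaw,pt).items()})
E
```

```text
0 {'tailtop-R': [488, 155], 'tailtop-L': [534, 133], 'fronttop-R': [574, 229], 'fronttop-L': [621, 206], 'nosetopR': [596, 245], 'nosetopL': [630, 227]}
0.1 {'tailtop-R': [488, 165], 'tailtop-L': [534, 144], 'fronttop-R': [572, 227], 'fronttop-L': [620, 204], 'nosetopR': [594, 241], 'nosetopL': [629, 224]}
0.2 {'tailtop-R': [489, 176], 'tailtop-L': [535, 154], 'fronttop-R': [571, 226], 'fronttop-L': [618, 202], 'nosetopR': [593, 238], 'nosetopL': [628, 220]}
0.3 {'tailtop-R': [491, 187], 'tailtop-L': [536, 166], 'fronttop-R': [570, 224], 'fronttop-L': [617, 201], 'nosetopR': [592, 234], 'nosetopL': [626, 217]}
```

arm_command(travel=[[0.47,-0.92,0],[0.47,-0.92,0],[0.47,-0.92,0],[0.47,-0.92,0],[0.47,-0.92,0],[0.47,-0.92,0],[0,0,0],[0,0,0]], twist=[[0,0,-0.2],[0,0,-0.2],[0,0,-0.2],[0,0,-0.17],[0,0,0],[0,0,0],[0,0,0],[0,0,0]], claw=[0.3,0.3,0.3,0.3,0.3,0.3,0.3,0.3])

```text
time: 6.48
tcp_pos: [587.6, -80.7, 95.8]
ee_rot: [0.0, 1.0, -0.002, -0.0]
force: [-0.2, 0.9, -3.2]
width: 45.2
```

Lower onto the bed.

arm_command(travel=[[0,0.05,-0.6],[0,0,-0.6],[0,0,-0.25],[0,0,-0.12],[0,0,0]], twist=[[0,0,0],[0,0,0],[0,0,0],[0,0,0],[0,0,0]], claw=[0.3,0.3,0.3,0.3,0.3])

```text
time: 6.9
tcp_pos: [586.4, -75.0, 32.9]
ee_rot: [-0.0, 1.0, 0.001, -0.001]
force: [0.0, -0.6, -2.4]
width: 45.4
```

Run:
```python
from h import *
b=shot('side','s4')
cv2.imwrite('pics/v4.png',cv2.resize(b['pixels'][140:290,230:380],None,fx=4,fy=4,interpolation=cv2.INTER_CUBIC))
st=manip.read_state();print(st['tcp_pos'],st['ee_rot'],st['width'],st['force'])
```

```text
[587.01063829 -75.41326135  33.859297  ] [-1.14549855e-04  9.99999769e-01  3.27718134e-04 -5.83618112e-04] 45.103644150297455 [-0.04138108  0.09000276 -2.74513636]
```

View pics/v4.png

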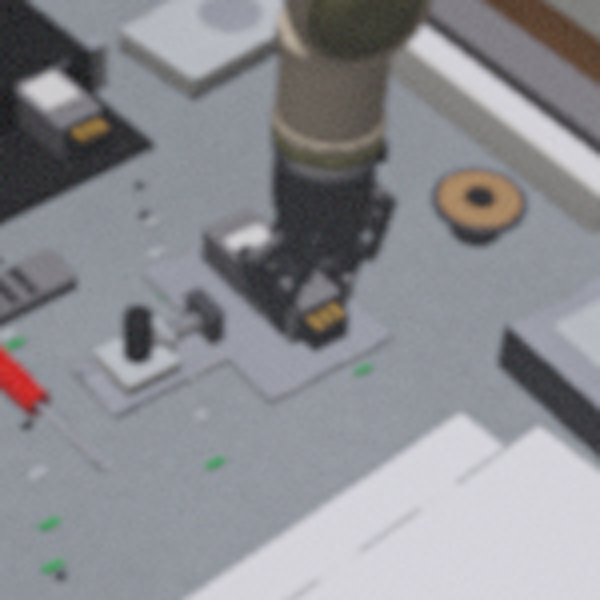

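arm_command(travel=[[0,0,-0.1],[0,0,0],[0,0,0],[0,0,0],[0,0,0.5],[0,0,0.9],[0,0,0.8],[-0.8,0.28,0],[-0.85,0.28,0],[-0.85,0.28,0],[-0.8,0.28,0],[0,0,0]], twist=[[0,0,0],[0,0,0],[0,0,0],[0,0,0],[0,0,0],[0,0,0],[0,0,0],[0,0,0],[0,0,0],[0,0,0],[0,0,0],[0,0,0]], claw=[0.3,0.3,0.8,0.8,0.8,0.8,0.7,0.65,0.65,0.65,0.65,0.65])

```text
time: 7.95
tcp_pos: [448.1, -29.8, 118.6]
ee_rot: [-0.001, 1.0, 0.0, -0.003]
force: [-1.5, 0.8, -0.8]
width: 55.5
```

Run:
```python
from h import *
b=shot('side','s5');a=shot('top','t5')
A=a['pixels'][140:230,215:315]
cv2.imwrite('pics/v5.png',cv2.resize(np.hstack([A,b['pixels'][170:260,260:340]]),None,fx=4.4,fy=4.4,interpolation=cv2.INTER_CUBIC))
st=manip.read_state();print(st['tcp_pos'],st['ee_rot'],st['width'],st['force'])
```

```text
[454.86948005 -30.9103153  118.88420869] [-2.30400877e-04  9.99999850e-01  2.82770952e-04  4.09773270e-04] 55.68283736850549 [ 0.78494052  0.19083399 -0.56798906]
```

View pics/v5.png

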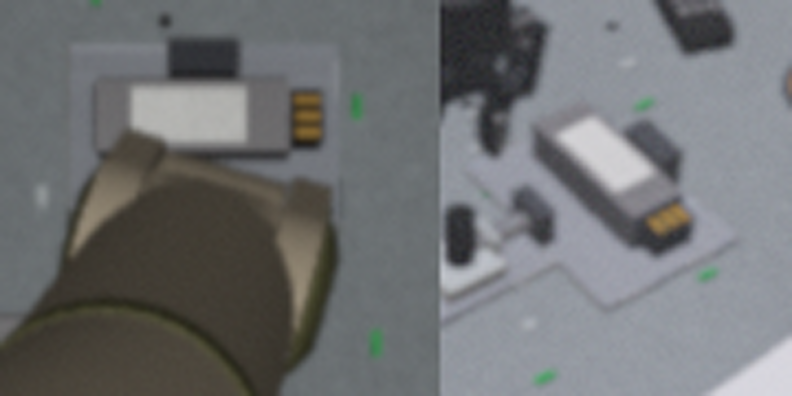

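Pack_b lies square on the bed beside the anvil, with its nose to the right at (307,115). Now I'll take the knob.

arm_command(travel=[[0,0,-0.6],[0,0,-0.6],[0,0,-0.5],[0,0,0],[0,0,0],[0,0,0],[0,0,0]], twist=[[0,0,0],[0,0,0],[0,0,0],[0,0,0],[0,0,0],[0,0,0],[0,0,0]], claw=[0.65,0.65,0.65,0.65,0.2,0.2,0.2], grip_force=30)

```text
time: 8.63
tcp_pos: [455.6, -31.6, 51.1]
ee_rot: [0.0, 1.0, -0.0, 0.0]
force: [3.0, 0.1, 2.3]
width: 22.9
```

arm_command(travel=[[0.3,0,0],[0.3,0,0],[0.3,0,0],[0.1,0,0],[0,0,0]], twist=[[0,0,0],[0,0,0],[0,0,0],[0,0,0],[0,0,0]], claw=[0.2,0.2,0.2,0.2,0.2])

```text
time: 9.05
tcp_pos: [493.3, -31.5, 51.2]
ee_rot: [-0.0, 1.0, -0.0, -0.002]
force: [-7.2, -1.3, 4.0]
width: 22.8
```

arm_command(travel=[[0.08,0,0],[0.08,0,0],[0,0,0]], twist=[[0,0,0],[0,0,0],[0,0,0]], claw=[0.2,0.2,0.2])

```text
time: 9.3
tcp_pos: [497.8, -31.6, 51.1]
ee_rot: [-0.0, 1.0, -0.0, -0.003]
force: [-11.1, -1.9, 8.1]
width: 23.5
```

arm_command(travel=[[0.08,0,0],[0,0,0],[0,0,0]], twist=[[0,0,0],[0,0,0],[0,0,0]], claw=[0.2,0.2,0.2])

```text
time: 9.55
tcp_pos: [500.4, -31.5, 51.1]
ee_rot: [-0.0, 1.0, -0.0, -0.004]
force: [-11.9, -2.2, 8.2]
width: 23.0
```

arm_command(travel=[[0.07,0,0],[0,0,0],[0,0,0]], twist=[[0,0,0],[0,0,0],[0,0,0]], claw=[0.2,0.2,0.2])

```text
time: 9.8
tcp_pos: [502.4, -31.5, 51.1]
ee_rot: [-0.0, 1.0, -0.0, -0.004]
force: [-14.3, -2.0, 11.2]
width: 23.0
```

arm_command(travel=[[0.06,0,0],[0,0,0],[0,0,0]], twist=[[0,0,0],[0,0,0],[0,0,0]], claw=[0.2,0.2,0.2])

```text
time: 10.05
tcp_pos: [504.0, -31.5, 51.1]
ee_rot: [-0.0, 1.0, -0.0, -0.005]
force: [-17.6, -1.9, 12.7]
width: 23.4
```

Run:
```python
from h import *
b=shot('side','s6');a=shot('top','t6')
cv2.imwrite('pics/v6.png',cv2.resize(np.hstack([a['pixels'][140:230,215:315],b['pixels'][170:260,260:340]]),None,fx=4.4,fy=4.4,interpolation=cv2.INTER_CUBIC))
for i in range(3):
    st=manip.read_state();print(st['tcp_pos'],st['width'],st['force'])
```

```text
[504.03871547 -31.55180786  51.10344456] 23.1688475294326 [-15.93302762  -0.96594328  12.28999547]
[504.03871547 -31.55180786  51.10344456] 23.1688475294326 [-15.93302762  -0.96594328  12.28999547]
[504.03871547 -31.55180786  51.10344456] 23.1688475294326 [-15.93302762  -0.96594328  12.28999547]
```

View pics/v6.png

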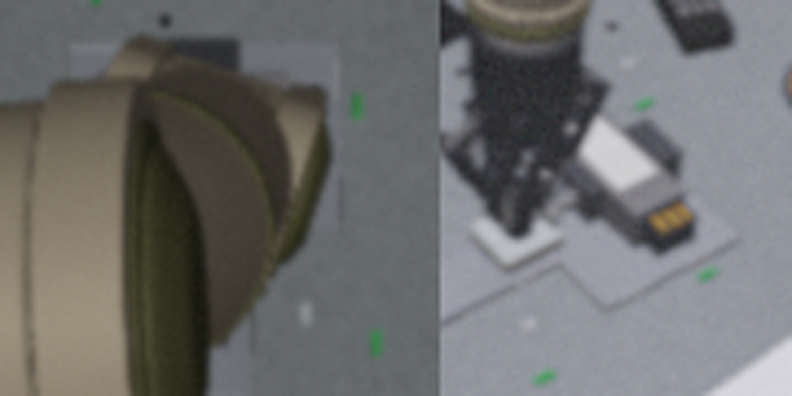

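The tip is against the pack and the pack is against the anvil. The force rose about 5 N over friction, so I'll hold there and then open.

arm_command(travel=[[0,0,0],[0,0,0],[0.02,0,0],[0,0,0],[0,0,0],[0,0,0],[-0.3,0,0],[-0.4,0,0],[-0.4,0,0],[-0.2,0,0],[0,0,0],[0,0,0]], twist=[[0,0,0],[0,0,0],[0,0,0],[0,0,0],[0,0,0],[0,0,0],[0,0,0],[0,0,0],[0,0,0],[0,0,0],[0,0,0],[0,0,0]], claw=[0.2,0.2,0.2,0.2,0.2,0.2,0.2,0.2,0.2,0.2,0.2,0.2])

```text
time: 11.15
tcp_pos: [461.2, -31.6, 51.2]
ee_rot: [0.0, 1.0, -0.0, 0.003]
force: [4.5, -0.8, -4.8]
width: 22.8
```

arm_command(travel=[[-0.2,0,0],[0,0,0],[0,0,0],[0,0,0],[0,0,0.8],[0,0,0.95],[0.85,0.28,0],[0.85,0.28,0],[0.85,0.28,0],[0.85,0.28,0],[0,0,0],[0,0,0]], twist=[[0,0,0],[0,0,0],[0,0,0],[0,0,0],[0,0,0],[0,0,0],[0,0,0],[0,0,0],[0,0,0],[0,0,0],[0,0,0],[0,0,0]], claw=[0.2,0.2,0.65,0.65,0.65,0.65,0.8,0.8,0.8,0.8,0.8,0.8])

```text
time: 12.15
tcp_pos: [587.9, 14.6, 120.3]
ee_rot: [-0.0, 1.0, 0.001, 0.0]
force: [-1.1, 0.5, 0.4]
width: 68.0
```

Run:
```python
from h import *
s=load('t5')
f=lambda u,v,z:ray(s,(215+(u+.5)/4.4-.5,140+(v+.5)/4.4-.5),z)
print('t5 tail',f(96,115,42),'nose',f(322,117,30))
b=shot('side','s7');st=manip.read_state();print(st['tcp_pos'],st['ee_rot'],st['width'],st['force'])
cv2.imwrite('pics/v7.png',cv2.resize(b['pixels'][150:260,230:340],None,fx=5,fy=5,interpolation=cv2.INTER_CUBIC))
```

```text
t5 tail [587.2  35.9  42. ] nose [ 588.  -103.2   30. ]
[586.29345556  13.72775372 120.12210694] [ 7.81800507e-05  9.99999835e-01  2.64626274e-04 -5.03539398e-04] 67.86949974587995 [-0.81017686 -0.15174927  0.54011078]
```

View pics/v7.png

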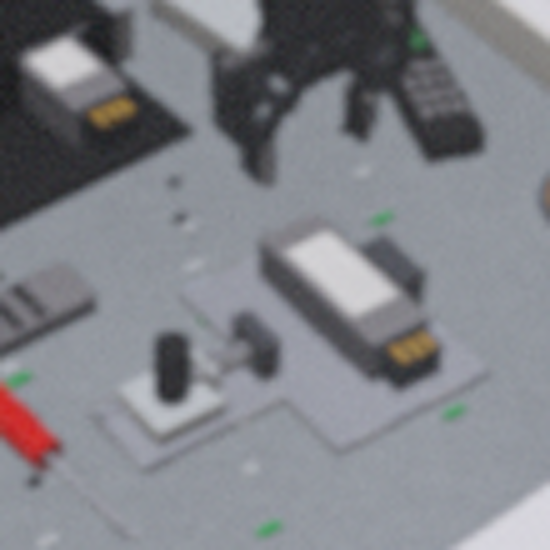

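Pack_b is still flat against the anvil, with its tail end at (290,235), and the jaw is back. I'll grip the tail next.

arm_command(travel=[[0.1,-0.04,-0.6],[0,0,-0.8],[0,0,-0.65],[0,0,-0.2],[0,0,0],[0,0,0],[0,0,0],[0,0,0],[0,0,0]], twist=[[0,0,0],[0,0,0],[0,0,0],[0,0,0],[0,0,0],[0,0,0],[0,0,0],[0,0,0],[0,0,0]], claw=[0.8,0.8,0.8,0.8,0.8,0.3,0.3,0.3,0.3], grip_force=50)

```text
time: 12.95
tcp_pos: [590.5, 11.7, 31.8]
ee_rot: [-0.0, 1.0, -0.0, 0.0]
force: [-4.2, -0.4, 9.3]
width: 45.1
```

Run:
```python
from h import *
s=load('s7');print('knob',ray(s,(230+172/5,150+(367+.5)/5-.5),45))
s=load('t0')
# dock re-measure at side view
s0=load('s0'); print('dock corners side proj', proj(s0,[[633.7,-276.6,53],[336.9,-300.7,53],[629.8,-208,6],[330.1,-232.8,6]])*1.4286)
```

```text
knob [455.3 -30.2  45. ]
dock corners side proj [[520.58184 351.72132]
 [409.15104 430.43718]
 [493.5813  347.43552]
 [384.15054 422.1513 ]]
```

arm_command(travel=[[0,0,0.4],[0,0,0.9],[0,0,0.4],[-0.1,-0.8,0],[-0.1,-0.8,0],[-0.1,-0.8,0],[-0.1,-0.8,0],[-0.1,-0.8,0],[0,0,0],[0,0,0]], twist=[[0,0,0],[0,0,0],[0,0,0],[0,0,0.19],[0,0,0.19],[0,0,0.19],[0,0,0.19],[0,0,0.18],[0,0,0],[0,0,0]], claw=[0.3,0.3,0.3,0.3,0.3,0.3,0.3,0.3,0.3,0.3])

```text
time: 13.78
tcp_pos: [570.7, -150.9, 99.2]
ee_rot: [0.001, 0.999, 0.039, 0.001]
force: [-0.1, 0.7, -2.5]
width: 45.1
```

Run:
```python
from h import *
a=shot('top','t8');b=shot('side','s8');st=manip.read_state();print(st['tcp_pos'],st['ee_rot'],st['width'],st['force'])
cv2.imwrite('pics/v8.png',cv2.resize(np.hstack([a['pixels'][135:265,265:365],b['pixels'][190:320,270:370]]),None,fx=4,fy=4,interpolation=cv2.INTER_CUBIC))
```

```text
[ 571.26882117 -147.431837     98.68625003] [-2.24979464e-04  9.99157964e-01  4.10253416e-02  4.84030140e-04] 44.90447541744453 [-0.08441954  0.0380501  -2.6480929 ]
```

View pics/v8.png

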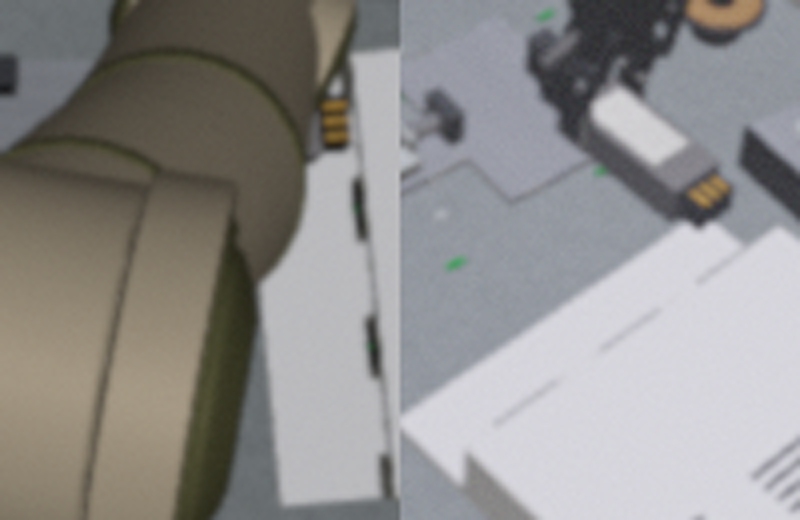

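Run:
```python
from h import *
s=load('t8')
f=lambda u,v,z:ray(s,(265+(u+.5)/4-.5,135+(v+.5)/4-.5),z)
print('nose tip',f(348,122,103))
print('walls',f(360,208,30),f(373,346,30), f(360,180,30),f(361,238,30),f(371,318,30),f(376,375,30))
s=load('s8');f=lambda u,v,z:ray(s,(270+(u-400+.5)/4-.5,190+(v+.5)/4-.5),z)
print('side tip',f(713,192,103), 'roof marks (dark=wall?)',f(700,282,53),f(657,310,53),f(602,350,53),f(557,381,53))
```

```text
nose tip [ 577.9 -264.2  103. ]
walls [ 531.7 -285.2   30. ] [ 437.5 -292.2   30. ] [ 551.  -285.7   30. ] [ 511.1 -285.5   30. ] [ 456.6 -291.2   30. ] [ 417.9 -293.8   30. ]
side tip [ 580.9 -255.1  103. ] roof marks (dark=wall?) [ 552.3 -282.9   53. ] [ 511.2 -284.8   53. ] [ 458.2 -289.8   53. ] [ 417.1 -292.8   53. ]
```

arm_command(travel=[[-0.05,0,-0.6],[0,0,-0.7],[0,0,-0.27],[0,0,0],[0,0,0]], twist=[[0,0,0],[0,0,0],[0,0,0],[0,0,0],[0,0,0]], claw=[0.3,0.3,0.3,0.3,0.3])

```text
time: 14.3
tcp_pos: [569.0, -147.2, 35.2]
ee_rot: [-0.0, 0.999, 0.042, -0.001]
force: [1.2, -0.4, -2.2]
width: 44.8
```

Insert in steps, watching the force.

arm_command(travel=[[0.025,-0.3,0],[0.025,-0.3,0],[0.025,-0.3,0],[0,0,0]], twist=[[0,0,0],[0,0,0],[0,0,0],[0,0,0]], claw=[0.3,0.3,0.3,0.3])

```text
time: 14.63
tcp_pos: [572.4, -189.0, 36.5]
ee_rot: [0.002, 0.999, 0.039, 0.001]
force: [0.7, -2.1, -2.1]
width: 44.8
```

arm_command(travel=[[0.025,-0.3,0],[0.025,-0.3,0],[0.025,-0.3,0],[0,0,0]], twist=[[0,0,0],[0,0,0],[0,0,0],[0,0,0]], claw=[0.3,0.3,0.3,0.3])

```text
time: 14.97
tcp_pos: [575.0, -224.4, 35.6]
ee_rot: [0.001, 0.999, 0.039, 0.0]
force: [-0.2, -1.0, -2.1]
width: 44.8
```

arm_command(travel=[[0.02,-0.2,-0.05],[0.015,-0.2,-0.03],[0,0,0]], twist=[[0,0,0],[0,0,0],[0,0,0]], claw=[0.3,0.3,0.3])

```text
time: 15.22
tcp_pos: [576.4, -237.7, 32.0]
ee_rot: [0.0, 0.999, 0.04, 0.0]
force: [-0.3, -1.2, -2.3]
width: 44.9
```

arm_command(travel=[[0.01,-0.1,0],[0,0,0]], twist=[[0,0,0],[0,0,0]], claw=[0.3,0.3])

```text
time: 15.38
tcp_pos: [576.7, -240.7, 32.0]
ee_rot: [0.0, 0.999, 0.041, 0.0]
force: [0.4, 0.4, -2.7]
width: 44.9
```

arm_command(travel=[[0.01,-0.08,0],[0,0,0],[0,0,0]], twist=[[0,0,0],[0,0,0],[0,0,0]], claw=[0.3,0.3,0.3])

```text
time: 15.63
tcp_pos: [577.1, -243.4, 32.1]
ee_rot: [0.0, 0.999, 0.041, -0.0]
force: [0.4, -0.2, -2.7]
width: 45.3
```

arm_command(travel=[[0.01,-0.08,0],[0,0,0],[0,0,0]], twist=[[0,0,0],[0,0,0],[0,0,0]], claw=[0.3,0.3,0.3])

```text
time: 15.88
tcp_pos: [577.6, -246.6, 32.1]
ee_rot: [0.0, 0.999, 0.041, 0.0]
force: [0.3, 0.3, -3.0]
width: 45.0
```

arm_command(travel=[[0.01,-0.08,-0.03],[0,0,0],[0,0,0]], twist=[[0,0,0],[0,0,0],[0,0,0]], claw=[0.3,0.3,0.3])

```text
time: 16.13
tcp_pos: [577.7, -246.9, 31.8]
ee_rot: [-0.002, 0.999, 0.042, -0.0]
force: [-3.1, 10.0, 12.5]
width: 45.2
```

arm_command(travel=[[0.01,-0.08,0],[0,0,0],[0,0,0]], twist=[[0,0,0],[0,0,0],[0,0,0]], claw=[0.3,0.3,0.3])

```text
time: 16.38
tcp_pos: [577.7, -247.0, 31.8]
ee_rot: [-0.004, 0.999, 0.042, -0.001]
force: [-5.6, 19.1, 16.6]
width: 45.3
```

Firm contact with the stop at y=-247, against about -245 expected. I'll release and head for pack_c.

arm_command(travel=[[0,0.1,0],[0,0,0],[0,0,0],[0,0,0],[0,0,0.5],[0,0,0.9],[0,0,0.9],[-0.03,0.97,0],[-0.03,0.97,0],[-0.03,0.97,0],[-0.03,0.97,0],[-0.03,0.97,0]], twist=[[0,0,0],[0,0,0],[0,0,0],[0,0,0],[0,0,0],[0,0,0],[0,0,0],[0,0,0],[0,0,0],[0,0,0],[0,0,0],[0,0,0]], claw=[0.3,0.85,0.85,0.85,0.85,0.85,0.85,0.85,0.85,0.85,0.85,0.85])

```text
time: 17.38
tcp_pos: [572.4, -53.9, 123.1]
ee_rot: [0.0, 0.999, 0.04, 0.0]
force: [2.0, -0.4, -1.1]
width: 72.6
```

arm_command(travel=[[-0.03,0.97,0],[-0.03,0.97,0],[-0.03,0.97,0],[-0.03,0.97,0],[-0.03,0.97,0],[-0.03,0.97,0],[0,0,0],[0,0,0]], twist=[[0,0,-0.05],[0,0,-0.05],[0,0,-0.05],[0,0,-0.05],[0,0,0],[0,0,0],[0,0,0],[0,0,0]], claw=[0.85,0.85,0.85,0.85,0.85,0.85,0.85,0.85])

```text
time: 18.05
tcp_pos: [565.0, 180.8, 122.6]
ee_rot: [-0.0, 0.999, 0.035, 0.0]
force: [0.4, -1.2, 0.1]
width: 72.8
```

Run:
```python
from h import *
a=shot('top','t9');b=shot('side','s9');st=manip.read_state();print(st['tcp_pos'],st['ee_rot'],st['width'],st['force'])
A=a['pixels'][135:285,140:420];B=b['pixels'][110:260,200:340]
A=cv2.resize(A,None,fx=2.85,fy=2.85,interpolation=cv2.INTER_CUBIC);B=cv2.resize(B,None,fx=1,fy=1)
b2=cv2.resize(b['pixels'][110:240,200:360],None,fx=0.0+2,fy=2)
C=cv2.resize(a['pixels'][135:215,305:425],None,fx=4,fy=4,interpolation=cv2.INTER_CUBIC);D=cv2.resize(b['pixels'][130:210,220:300],None,fx=4,fy=4,interpolation=cv2.INTER_CUBIC)
cv2.imwrite('pics/v9.png',np.hstack([C,D]))
```

```text
[565.3717405  176.80631742 122.80434076] [4.90440522e-04 9.99490543e-01 3.19124800e-02 8.12867876e-05] 72.76782028411579 [-0.31731419 -0.49409016  0.12293164]
```

View pics/v9.png

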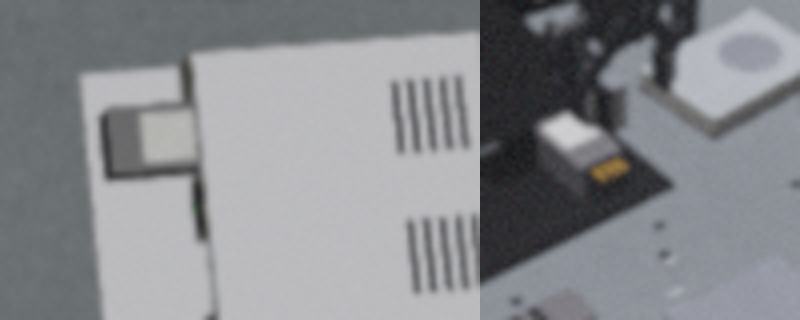

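Pack_b sits in dock bay 2 with its tail face at about (107,145). Pack_c is in place, with its nose at (611,170) in the right crop. Checking both numerically.

Run:
```python
from h import *
s=load('t9');f=lambda u,v,z:ray(s,(305+(u+.5)/4-.5,135+(v+.5)/4-.5),z)
print('b tail',f(104,112,42),f(109,176,42),'bottom')
s=load('s9');g=lambda u,v,z:ray(s,(220+(u-480+.5)/4-.5,130+(v+.5)/4-.5),z)
print('c nose top edge',g(613,170,30))
print((proj(s,[[564.6,191.3,36],[564.6,191.3,24]])-[220,130])*4+[480,0])
```

```text
b tail [ 595.7 -218.8   42. ] [ 551.9 -221.5   42. ] bottom
c nose top edge [569.8 205.   30. ]
[[615.2 173.6]
 [615.6 184.4]]
```

arm_command(travel=[[-0.06,0.9,0],[0,0.11,0],[0,0,-0.6],[0,0,-0.8],[0,0,-0.7],[0,0,-0.22],[0,0,0],[0,0,0],[0,0,0],[0,0,0],[0,0,0]], twist=[[0,0,0],[0,0,0],[0,0,0],[0,0,0],[0,0,0],[0,0,0],[0,0,0],[0,0,0],[0,0,0],[0,0,0],[0,0,0]], claw=[0.85,0.85,0.85,0.85,0.85,0.85,0.85,0.3,0.3,0.3,0.3], grip_force=50)

```text
time: 19.07
tcp_pos: [563.8, 218.0, 31.9]
ee_rot: [-0.0, 0.999, 0.032, 0.001]
force: [0.1, -2.5, 7.8]
width: 45.1
```

arm_command(travel=[[0,0,0.09],[0.026,-0.4,0],[0.026,-0.4,0],[0.026,-0.4,0],[0.026,-0.4,0],[0.02,-0.3,0],[0,0,0.1],[0,0,0.7],[0,0,0.9],[0,0,0]], twist=[[0,0,0],[0,0,0],[0,0,0],[0,0,0],[0,0,0],[0,0,0],[0,0,0],[0,0,0],[0,0,0],[0,0,0]], claw=[0.3,0.3,0.3,0.3,0.3,0.3,0.3,0.3,0.3,0.3])

```text
time: 19.9
tcp_pos: [570.1, 143.4, 107.0]
ee_rot: [-0.001, 0.999, 0.032, 0.003]
force: [1.3, -0.2, -4.0]
width: 45.2
```

arm_command(travel=[[0.08,-0.91,0],[0.08,-0.91,0],[0.08,-0.91,0],[0.08,-0.91,0],[0.07,-0.91,0],[0.07,-0.91,0],[0,0,0],[0,0,0]], twist=[[0,0,-0.2],[0,0,-0.2],[0,0,-0.2],[0,0,-0.14],[0,0,0],[0,0,0],[0,0,0],[0,0,0]], claw=[0.3,0.3,0.3,0.3,0.3,0.3,0.3,0.3])

```text
time: 20.57
tcp_pos: [586.2, -78.5, 102.0]
ee_rot: [0.0, 1.0, -0.002, 0.0]
force: [-0.2, 0.9, -4.3]
width: 44.9
```

Run:
```python
from h import *
b=shot('side','s10');st=manip.read_state();print(st['tcp_pos'],st['ee_rot'],st['width'],st['force'])
cv2.imwrite('pics/v10.png',cv2.resize(b['pixels'][130:280,230:380],None,fx=3,fy=3,interpolation=cv2.INTER_CUBIC))
yaw=-np.pi/2;g=st['tcp_pos']+[0,-27,-7.5]
print({k:((proj(b,v)[0]-[230,130])*3).round().astype(int).tolist() for k,v in packpts(g,yaw).items()})
```

```text
[586.17128784 -76.19430636 101.8214265 ] [-2.45846964e-04  9.99999705e-01 -7.20436479e-04  1.00875994e-04] 44.85400833935373 [ 0.13972042  0.06051068 -2.06263608]
{'tailtop-R': [152, 152], 'tailtop-L': [188, 136], 'fronttop-R': [224, 218], 'fronttop-L': [261, 200], 'nosetopR': [242, 232], 'nosetopL': [268, 218]}
```

View pics/v10.png

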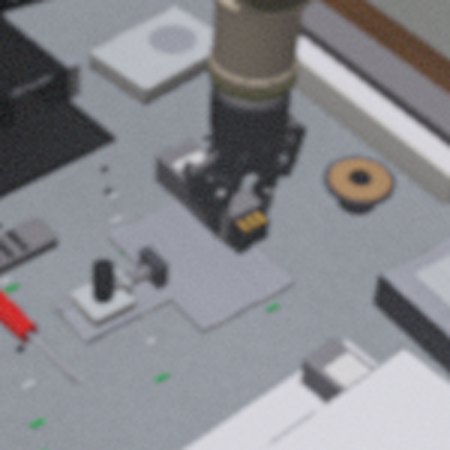

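Pack_c is held level, its nose at (252,220), and the gauge below is clear with the jaw open. Lay it down, release and go to the knob.

arm_command(travel=[[0.04,0,-0.6],[0,0,-0.6],[0,0,-0.35],[0,0,-0.15],[0,0,0],[0,0,-0.05],[0,0,0]], twist=[[0,0,0],[0,0,0],[0,0,0],[0,0,0],[0,0,0],[0,0,0],[0,0,0]], claw=[0.3,0.3,0.3,0.3,0.3,0.3,0.3])

```text
time: 21.2
tcp_pos: [588.1, -74.8, 32.0]
ee_rot: [-0.0, 1.0, 0.001, 0.0]
force: [-0.7, -0.6, -1.7]
width: 44.9
```

arm_command(travel=[[0,0,-0.02],[0,0,0],[0,0,0],[0,0,0],[0,0,0.5],[0,0,0.9],[0,0,0.8],[-0.82,0.28,0],[-0.84,0.28,0],[-0.84,0.28,0],[-0.83,0.27,0],[0,0,0]], twist=[[0,0,0],[0,0,0],[0,0,0],[0,0,0],[0,0,0],[0,0,0],[0,0,0],[0,0,0],[0,0,0],[0,0,0],[0,0,0],[0,0,0]], claw=[0.3,0.3,0.8,0.8,0.8,0.8,0.7,0.65,0.65,0.65,0.65,0.65])

```text
time: 22.2
tcp_pos: [447.0, -30.4, 119.1]
ee_rot: [-0.001, 1.0, 0.0, -0.003]
force: [-2.0, 0.0, -0.1]
width: 55.5
```

Run:
```python
from h import *
b=shot('side','s11');a=shot('top','t11')
cv2.imwrite('pics/v11.png',cv2.resize(np.hstack([a['pixels'][140:230,215:315],b['pixels'][170:260,260:340]]),None,fx=4.4,fy=4.4,interpolation=cv2.INTER_CUBIC))
st=manip.read_state();print(st['tcp_pos'],st['ee_rot'],st['width'],st['force'])
# compare to previous known-good (t5)
A=a['pixels'][140:175,215:300].astype(int);B=load('t5')['pixels'][140:175,215:300].astype(int)
print('diff',abs(A-B).mean(), abs(np.roll(A,1,1)-B).mean(),abs(np.roll(A,-1,1)-B).mean(),abs(np.roll(A,1,0)-B).mean(),abs(np.roll(A,-1,0)-B).mean())
```

```text
[453.92656798 -31.46849125 119.398098  ] [-8.99430283e-05  9.99999960e-01  1.83302474e-04  1.97526707e-04] 55.59338986809789 [ 0.96366533  0.19463659 -0.12534811]
diff 2.258375350140056 3.4763025210084035 4.315966386554622 5.020504201680672 5.818263305322128
```

The pack_c image matches pack_b's good placement almost exactly, so I'll take the knob and repeat.

arm_command(travel=[[0,0,-0.6],[0,0,-0.6],[0,0,-0.5],[0,0,0],[0,0,0],[0,0,0],[0,0,0]], twist=[[0,0,0],[0,0,0],[0,0,0],[0,0,0],[0,0,0],[0,0,0],[0,0,0]], claw=[0.65,0.65,0.65,0.65,0.2,0.2,0.2], grip_force=30)

```text
time: 22.88
tcp_pos: [455.0, -32.0, 51.9]
ee_rot: [0.0, 1.0, -0.0, 0.001]
force: [2.2, -0.8, 0.8]
width: 23.2
```

arm_command(travel=[[0.3,0,0],[0.3,0,0],[0.3,0,0],[0.17,0,0],[0,0,0],[0,0,0]], twist=[[0,0,0],[0,0,0],[0,0,0],[0,0,0],[0,0,0],[0,0,0]], claw=[0.2,0.2,0.2,0.2,0.2,0.2])

```text
time: 23.38
tcp_pos: [495.4, -32.0, 51.9]
ee_rot: [0.0, 1.0, -0.0, -0.001]
force: [-6.6, -2.0, 2.4]
width: 23.6
```

Earlier the pinch was at x≈504, so step there in parts.

arm_command(travel=[[0.08,0,0],[0.07,0,0],[0,0,0]], twist=[[0,0,0],[0,0,0],[0,0,0]], claw=[0.2,0.2,0.2])

```text
time: 23.63
tcp_pos: [499.0, -32.0, 51.9]
ee_rot: [-0.0, 1.0, -0.0, -0.004]
force: [-11.8, -1.6, 7.9]
width: 22.9
```

arm_command(travel=[[0.07,0,0],[0.02,0,0],[0,0,0]], twist=[[0,0,0],[0,0,0],[0,0,0]], claw=[0.2,0.2,0.2])

```text
time: 23.88
tcp_pos: [501.6, -32.0, 51.8]
ee_rot: [-0.0, 1.0, -0.0, -0.004]
force: [-14.2, -1.5, 10.5]
width: 22.8
```

arm_command(travel=[[0.06,0,0],[0.02,0,0],[0,0,0]], twist=[[0,0,0],[0,0,0],[0,0,0]], claw=[0.2,0.2,0.2])

```text
time: 24.13
tcp_pos: [503.8, -31.9, 51.8]
ee_rot: [-0.0, 1.0, -0.0, -0.005]
force: [-17.5, -0.6, 12.6]
width: 23.1
```

arm_command(travel=[[0,0,0],[0,0,0],[0.02,0,0],[0,0,0],[0,0,0],[0,0,0],[0,0,0],[-0.3,0,0],[-0.4,0,0],[-0.4,0,0],[-0.2,0,0],[0,0,0]], twist=[[0,0,0],[0,0,0],[0,0,0],[0,0,0],[0,0,0],[0,0,0],[0,0,0],[0,0,0],[0,0,0],[0,0,0],[0,0,0],[0,0,0]], claw=[0.2,0.2,0.2,0.2,0.2,0.2,0.2,0.2,0.2,0.2,0.2,0.2])

```text
time: 25.13
tcp_pos: [461.2, -32.0, 52.0]
ee_rot: [0.0, 1.0, -0.0, 0.003]
force: [5.4, -1.4, -8.3]
width: 22.9
```

arm_command(travel=[[-0.15,0,0],[-0.08,0,0],[0,0,0],[0,0,0]], twist=[[0,0,0],[0,0,0],[0,0,0],[0,0,0]], claw=[0.2,0.2,0.2,0.2])

```text
time: 25.47
tcp_pos: [454.1, -32.0, 52.0]
ee_rot: [0.001, 1.0, -0.0, 0.004]
force: [9.2, -0.9, -10.1]
width: 22.6
```

Jaw open. Move above the tail of pack_c.

arm_command(travel=[[0.02,0,0],[0,0,0],[0,0,0],[0,0,0.8],[0,0,0.95],[0.86,0.28,0],[0.86,0.28,0],[0.86,0.28,0],[0.86,0.28,0],[0,0,0],[0,0,0]], twist=[[0,0,0],[0,0,0],[0,0,0],[0,0,0],[0,0,0],[0,0,0],[0,0,0],[0,0,0],[0,0,0],[0,0,0],[0,0,0]], claw=[0.2,0.65,0.65,0.65,0.65,0.8,0.8,0.8,0.8,0.8,0.8])

```text
time: 26.38
tcp_pos: [589.1, 14.2, 121.2]
ee_rot: [-0.0, 1.0, 0.001, 0.0]
force: [-0.9, 0.1, -0.3]
width: 68.6
```

Run:
```python
from h import *
b=shot('side','s12');st=manip.read_state();print(st['tcp_pos'],st['ee_rot'],st['width'],st['force'])
A=b['pixels'][190:235,260:330].astype(int);B=load('s7')['pixels'][190:235,260:330].astype(int)
for d in [(0,0),(1,0),(-1,0),(0,1),(0,-1),(1,1),(-1,-1)]: print(d,abs(np.roll(A,d,(0,1))-B)[2:-2,2:-2].mean().round(2))
A=b['pixels'][210:240,250:285].astype(int);B=load('s7')['pixels'][210:240,250:285].astype(int);print('jaw',abs(A-B).mean())
```

```text
[587.47627665  13.32132697 120.98841395] [ 5.95522749e-05  9.99999877e-01  2.81030029e-04 -4.05379952e-04] 68.05411967183323 [ 0.21486787 -0.45099384 -0.03887235]
(0, 0) 2.15
(1, 0) 7.17
(-1, 0) 7.57
(0, 1) 6.38
(0, -1) 7.16
(1, 1) 6.98
(-1, -1) 7.78
jaw 2.751746031746032
```

The pack and jaw images match the earlier run, so I'll grip the tail.

arm_command(travel=[[0.08,-0.03,-0.6],[0,0,-0.8],[0,0,-0.65],[0,0,-0.21],[0,0,0],[0,0,0],[0,0,0],[0,0,0],[0,0,0]], twist=[[0,0,0],[0,0,0],[0,0,0],[0,0,0],[0,0,0],[0,0,0],[0,0,0],[0,0,0],[0,0,0]], claw=[0.8,0.8,0.8,0.8,0.8,0.3,0.3,0.3,0.3], grip_force=50)

```text
time: 27.18
tcp_pos: [590.6, 11.6, 32.1]
ee_rot: [-0.0, 1.0, -0.0, -0.0]
force: [-4.0, -0.6, 8.5]
width: 45.1
```

arm_command(travel=[[0,0,0.4],[0,0,0.9],[0,0,0.6],[-0.48,-0.69,0],[-0.48,-0.69,0],[-0.48,-0.69,0],[-0.48,-0.69,0],[-0.48,-0.69,0],[-0.48,-0.69,0],[0,0,0],[0,0,0],[0,0,0]], twist=[[0,0,0],[0,0,0],[0,0,0],[0,0,0.16],[0,0,0.16],[0,0,0.16],[0,0,0.16],[0,0,0.16],[0,0,0.14],[0,0,0],[0,0,0],[0,0,0]], claw=[0.3,0.3,0.3,0.3,0.3,0.3,0.3,0.3,0.3,0.3,0.3,0.3])

```text
time: 28.18
tcp_pos: [476.9, -153.7, 107.3]
ee_rot: [0.0, 0.999, 0.041, 0.001]
force: [0.6, 0.6, -2.6]
width: 44.7
```

Run:
```python
from h import *
b=shot('side','s13');a=shot('top','t13');st=manip.read_state();print(st['tcp_pos'],st['ee_rot'],st['width'],st['force'])
yaw=-np.pi/2+.082;g=st['tcp_pos']+115.7*np.array([np.cos(yaw),np.sin(yaw),0])+[0,0,-8]
print(g,{k:((proj(b,v)[0]-[260,180])*4).round().astype(int).tolist() for k,v in packpts(g,yaw).items()})
cv2.imwrite('pics/v13.png',cv2.resize(b['pixels'][180:320,260:400],None,fx=4,fy=4,interpolation=cv2.INTER_CUBIC))
```

```text
[ 477.20159791 -152.73391682  106.88290308] [-2.91996460e-05  9.99126844e-01  4.17738775e-02  7.02058712e-04] 45.124201546621855 [-0.00457459  0.4445478  -3.24200072]
[ 486.67836927 -268.04515133   98.88290308] {'tailtop-R': [96, 186], 'tailtop-L': [145, 156], 'fronttop-R': [215, 287], 'fronttop-L': [264, 254], 'nosetopR': [242, 306], 'nosetopL': [278, 282]}
```

View pics/v13.png

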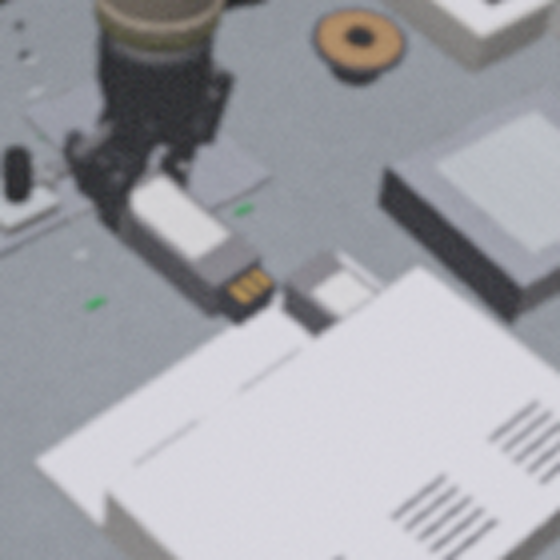

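Pack_c is held level, with its nose near (250,290) as predicted, and pack_b is in bay 2 at (320,290). Lower it and insert into bay 1.

arm_command(travel=[[-0.07,0,-0.7],[0,0,-0.75],[0,0,-0.33],[0,0,0],[0,0,0]], twist=[[0,0,0],[0,0,0],[0,0,0],[0,0,0],[0,0,0]], claw=[0.3,0.3,0.3,0.3,0.3])

```text
time: 28.7
tcp_pos: [473.6, -152.9, 34.9]
ee_rot: [-0.0, 0.999, 0.042, -0.001]
force: [-0.0, -0.1, -2.5]
width: 45.0
```

arm_command(travel=[[0.025,-0.3,0],[0.025,-0.3,0],[0.025,-0.3,0],[0,0,0]], twist=[[0,0,0],[0,0,0],[0,0,0],[0,0,0]], claw=[0.3,0.3,0.3,0.3])

```text
time: 29.03
tcp_pos: [477.1, -193.8, 36.3]
ee_rot: [0.001, 0.999, 0.039, 0.001]
force: [-0.5, -1.3, -2.8]
width: 44.9
```

arm_command(travel=[[0.025,-0.3,0],[0.025,-0.3,0],[0.025,-0.3,0],[0,0,0]], twist=[[0,0,0],[0,0,0],[0,0,0],[0,0,0]], claw=[0.3,0.3,0.3,0.3])

```text
time: 29.37
tcp_pos: [479.6, -229.5, 35.5]
ee_rot: [0.001, 0.999, 0.039, 0.001]
force: [0.0, 0.2, -2.8]
width: 45.3
```

arm_command(travel=[[0.025,-0.3,-0.05],[0.015,-0.18,-0.04],[0,0,0]], twist=[[0,0,0],[0,0,0],[0,0,0]], claw=[0.3,0.3,0.3])

```text
time: 29.62
tcp_pos: [480.8, -244.4, 32.1]
ee_rot: [-0.001, 0.999, 0.041, -0.0]
force: [-1.5, 5.2, 10.6]
width: 44.7
```

arm_command(travel=[[0.01,-0.08,-0.02],[0,0,0],[0,0,0]], twist=[[0,0,0],[0,0,0],[0,0,0]], claw=[0.3,0.3,0.3])

```text
time: 29.87
tcp_pos: [480.8, -244.6, 32.0]
ee_rot: [-0.003, 0.999, 0.042, -0.001]
force: [-2.9, 15.3, 25.0]
width: 45.3
```

arm_command(travel=[[0.01,-0.08,0],[0,0,0],[0,0,0]], twist=[[0,0,0],[0,0,0],[0,0,0]], claw=[0.3,0.3,0.3])

```text
time: 30.12
tcp_pos: [481.4, -247.8, 32.0]
ee_rot: [-0.002, 0.999, 0.043, -0.001]
force: [-3.1, 14.7, 25.1]
width: 45.1
```

It's bearing on the floor about 7 mm short of the expected home, so I'll ease it up and continue.

arm_command(travel=[[0,0,0.06],[0,0,0],[0,0,0]], twist=[[0,0,0],[0,0,0],[0,0,0]], claw=[0.3,0.3,0.3])

```text
time: 30.37
tcp_pos: [481.8, -252.0, 33.2]
ee_rot: [0.0, 0.999, 0.041, 0.0]
force: [0.5, -0.7, -1.8]
width: 45.1
```

arm_command(travel=[[0.005,-0.06,0],[0,0,0],[0,0,0]], twist=[[0,0,0],[0,0,0],[0,0,0]], claw=[0.3,0.3,0.3])

```text
time: 30.62
tcp_pos: [481.7, -254.3, 33.0]
ee_rot: [0.0, 0.999, 0.041, -0.0]
force: [0.4, -0.1, -2.6]
width: 44.7
```

arm_command(travel=[[0.005,-0.06,0],[0,0,0],[0,0,0]], twist=[[0,0,0],[0,0,0],[0,0,0]], claw=[0.3,0.3,0.3])

```text
time: 30.87
tcp_pos: [481.7, -255.3, 33.0]
ee_rot: [-0.001, 0.999, 0.041, -0.001]
force: [-0.4, 4.6, -3.0]
width: 45.1
```

It touched the stop at y=-255.3, against -254.8 expected. Release and retreat.

arm_command(travel=[[0,0,-0.03],[0,0,0],[0,0,0],[0,0,0],[0,0,0],[0,0,0.5],[0,0,0.9],[0,0,0.9],[0,0.9,0.9],[0,0.9,0.9],[0,0.9,0],[0,0.9,0]], twist=[[0,0,0],[0,0,0],[0,0,0],[0,0,0],[0,0,0],[0,0,0],[0,0,0],[0,0,0],[0,0,0],[0,0,0],[0,0,0],[0,0,0]], claw=[0.3,0.3,0.75,0.75,0.75,0.75,0.75,0.75,0.75,0.75,0.75,0.75])

```text
time: 31.87
tcp_pos: [483.2, -125.0, 185.2]
ee_rot: [0.001, 0.999, 0.04, 0.003]
force: [-0.1, 0.7, -0.6]
width: 64.1
```

arm_command(travel=[[0,0.95,0],[0,0.95,0],[0,0.95,0],[0,0.95,0],[0,0.95,0],[0,0.95,0],[0,0.95,0],[0,0,0],[0,0,0]], twist=[[0,0,0],[0,0,0],[0,0,0],[0,0,0],[0,0,0],[0,0,0],[0,0,0],[0,0,0],[0,0,0]], claw=[0.75,0.75,0.75,0.75,0.75,0.75,0.75,0.75,0.75])

```text
time: 32.62
tcp_pos: [482.3, 143.2, 183.0]
ee_rot: [-0.0, 0.999, 0.043, 0.0]
force: [-0.3, -1.2, 0.1]
width: 64.2
```

Run:
```python
from h import *
a=shot('top','t14');b=shot('side','s14');st=manip.read_state();print(st['tcp_pos'],st['width'],st['force'])
cv2.imwrite('pics/v14.png',np.hstack([cv2.resize(a['pixels'][135:265,235:335],None,fx=4,fy=4,interpolation=cv2.INTER_CUBIC),cv2.resize(a['pixels'][135:265,300:400],None,fx=4,fy=4,interpolation=cv2.INTER_CUBIC)]))
```

```text
[482.18448749 140.02686264 183.0901462 ] 64.14225525574467 [ 0.69358029 -0.39472352 -0.3724575 ]
```

View pics/v14.png

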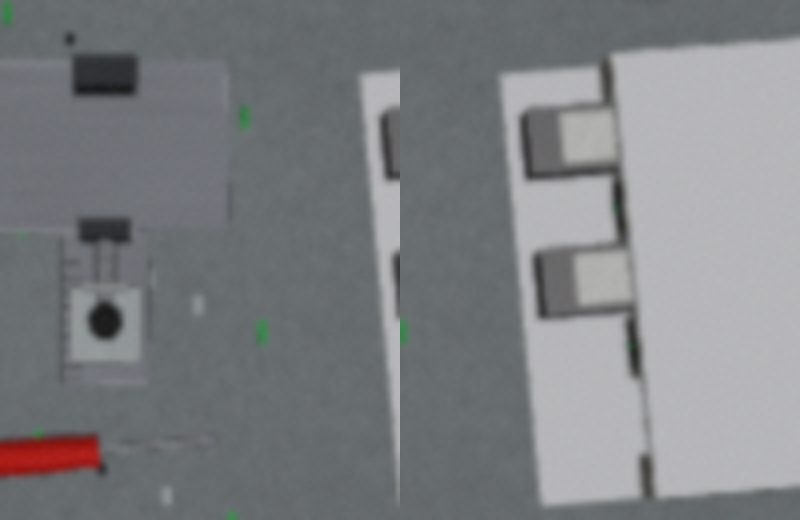

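Both packs are in the dock with matching tails, at (527,143) and (540,285), and the jaw is open with its knob at (105,320). A numeric check comes before handing in.

Run:
```python
from h import *
s=load('t14');f=lambda u,v,z,x0=300,o=400:ray(s,(x0+(u-o+.5)/4-.5,135+(v+.5)/4-.5),z)
b=f(526,143,42);c=f(539,285,42);print('b tail',b,'c tail',c)
d=np.array([.082,-.9966]);
for t,m in((b,(579.2,-280.5)),(c,(484.6,-288))): print('nose - stop',(t[:2]+140*d-(np.array(m)+80*d)).round(1))
print('knob top',f(105,316,64,235,0),'mid',f(105,322,45,235,0))
```

```text
b tail [ 574.5 -219.8   42. ] c tail [ 478. -227.   42.]
nose - stop [0.2 0.9]
nose - stop [-1.7  1.2]
knob top [456.  -29.9  64. ] mid [453.4 -29.8  45. ]
```

```bash
python3 -c "
from cell import manip
print(manip.finish_job())"
```

```text
the job is handed in; nothing more can be done
None
```

I handed the job in at about 33 s on the robot's clock. Both packs that were present are home in the dock, and the jaw is open. The hand-in gave no verdict.

- **Packs:** The near chassis bay was empty, so pack_a was absent. I took pack_b first and then pack_c, and left the orange look-alike alone.
- **Gauge:** The jaw was about 37 mm closed at the start, so I opened it first. Each pack lay flat beside the anvil and was pinched for about half a second. The knob stood about 49 mm from fully open, with roughly 5 N of spring force above the jaw's friction. I inferred that force from the wrist reading, because the tip itself can't be read.
- **Dock:** pack_b is in bay 2 and pack_c in bay 1. Each was pushed until it touched the stop. The last top view puts both noses within about 2 mm of their stop points, against a 10 mm limit. pack_c caught on the bay floor about 7 mm short, so I raised it slightly and pushed it home.
- **Jaw:** The last picture shows the knob within about 2 mm of fully open.
- **Bystanders:** Drawing out pack_b brushed the remote. It turned slightly and moved about 9 mm, judged by eye from one picture; the limit is 50 mm. I noticed no movement of the others in the pictures, but did not measure it.

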